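# Clip the cover onto the photometer's cell bay and hold it down

### The job

Close the photometer's cell bay with the blue cover lying on the bench: hang the cover by its eye on the steel peg, then press the white button at its other end down until the cover snaps under the orange catch and is fully home. Keep pressing firmly, but without brute force, so that the rubber seal stays squeezed flat, and finish like that, still holding the cover down. Leave the bottle, the beaker and the two loose caps where they stand.

Things in the scene. Friction and masses are not known exactly. Their poses are not given: they have to be found in the camera images.
- cover: Loose blue clip cover, 110 to 220 g, flat on the bench right way up: plate 150 x 44 x 6 mm. Origin: centre of its underside; x along the plate towards the eye, z up. In the middle a grip rib, 36 mm along x, 14 mm thick along y, its top 40 mm above the underside.
- cover_eye (a point): Centre of the cover's eye at the underside: a round 12.5 mm hole through the 6 mm plate at the cover's x = +55 mm, y = 0.
- cover_nose (a point): Point of the cover's underside right below the white button (cover's x = -55 mm).
- cover_button (a point): Centre of the top of the cover's white round press button: 26 mm diameter, at the cover's x = -55 mm, 28 mm above the underside.
- photometer: Fixed light-grey bench instrument, 240 x 180 x 60 mm. Origin: centre of its underside, on the bench; x along its long side towards the peg, z up. The fitted cover has the same x direction and its origin lies 72 mm straight above this one.
- peg_tip (a point): Tip of the steel peg, 102 mm above the bench, at the photometer's x = +55 mm. Peg: 10 mm diameter, upright, top 6 mm conical, standing 30 mm out of a round boss (13 mm radius) whose top is 72 mm above the bench: the eye end of the cover comes to rest on it.
- seat (a point): Where the point cover_nose lies when the cover is fully home: photometer's x = -55 mm, y = 0, 72 mm above the bench.
- catch_tip (a point): Innermost point of the orange sprung catch, photometer's x = -70 mm, 86 mm above the bench: a round bar along y, 8 mm radius, 30 mm long, in a grey tower (top 92 mm above the bench). The end of the plate (photometer's x = -75 mm when home) pushes it outward; once below, it springs back over the plate and keeps it from lifting.
- guides (a point): Midway between two grey side guides, photometer's x = -48 mm, 72 mm above the bench: 24 mm long in x, inner faces 48 mm apart, flaring outward above 88 mm to about 66 mm apart at 102 mm above the bench. The plate (44 mm) goes down between them.
- catch (a joint): How far the catch is pushed outward, m: 0 at rest, about 0.004 while the plate passes. With the eye down on the boss the free end first rests on the catch, button about 18 mm above home (cover tilted 0.15 rad). Pushing on takes 8 to 14 N at the button; the force falls away and the cover jumps down when the button is still about 8 mm above home.
- seal (a joint): Downward travel in m of the sprung black rubber seal pad (28 x 34 mm) right below point seat: 0 at rest, its top 4 mm above home height; 0.004 squeezed flat on its stop, cover fully home. About 2 N per mm, 9 N in all; if pressing stops, it lifts the snapped cover's nose about 2 mm.
- bottle: Bystander: clear glass bottle with blue cap, 72 mm diameter, 140 mm tall, origin at the centre of its underside.
- beaker: Bystander: clear glass beaker, 80 mm diameter, 110 mm tall, origin at the centre of its underside.
- cap_a: Bystander: loose blue screw cap lying open side up, 50 mm diameter, 24 mm tall, origin at the centre of its underside.
- cap_b: Bystander: another loose blue cap, the same.
There are look-alikes about, which are no part of the job. There is more than one size of the cover; the one meant has the size given above.

How it is judged:
On the way, in this order (a step that is already met when the one before it is completed fails the run):
1. the cover's eye hangs on the peg (horizontal distance between cover_eye and peg_tip below 0.006 m and height (world z) of cover_eye below 0.098 m and angle between cover's own z axis and vertical below 0.4 rad), for 0.05 s.
2. the cover has snapped under the catch (horizontal distance between cover_eye and peg_tip below 0.006 m and z of cover_nose in the frame of seat below 0.005 m and horizontal distance between cover_nose and seat below 0.006 m), for 0.1 s.
At the end, for the whole second after the job is handed in: Through the last second: eye on the peg (within 6 mm of its axis) and down on the boss (3.5 mm), nose home within 6 mm sideways and 1.5 mm in height, cover level within 0.06 rad and still, seal squeezed over 3 of its 4 mm, robot pressing on the cover (over 3 N) (horizontal distance between cover_eye and peg_tip below 0.006 m and height (world z) of cover_eye below 0.0755 m and horizontal distance between cover_nose and seat below 0.006 m and z of cover_nose in the frame of seat below 0.0015 m and angle between cover's own z axis and vertical below 0.06 rad and value of joint seal above 0.003 m and linear speed of cover below 0.02 m/s and contact force between any of the fingers, the arm and cover above 3 N); the arm keeps its last pose, push and grip.
It fails at once if bottle disturbed (moved over 25 mm) (distance of bottle from where it was at the start of the episode above 0.025 m).
It fails at once if beaker disturbed (moved over 25 mm) (distance of beaker from where it was at the start of the episode above 0.025 m).
It fails at once if cap_a disturbed (moved over 25 mm) (distance of cap_a from where it was at the start of the episode above 0.025 m).
It fails at once if cap_b disturbed (moved over 25 mm) (distance of cap_b from where it was at the start of the episode above 0.025 m).
It fails at once if brute force: over 60 N between cover and photometer (contact force between cover and photometer above 60 N).
It also fails if it takes over 56 s, if anything falls off the work surface, if the arm or the gripper's body presses on something with over 40 N, if the wrist force passes 120 N, or if a joint passes its speed limit or range.

### The arm

A 6-joint arm with a two-finger parallel gripper is mounted at the origin on the work surface. World frame = base frame: x ahead of the robot, y to its left, z up, the work surface at z = 0. Lengths are in m, angles in rad, forces in N, time in s.
With the tool pointing down it reaches from about 0.35 to 0.775 m from the base axis. Payload 5.5 kg.
Tool frame: the origin (TCP) lies at the very end of the fingers, on their centre line; the grasp point (between the pads) lies 19 mm behind it; z points along the fingers, y is the line along which they close (so a half turn about z gives the same grasp; the last joint's range is limited). The gripper opens to 85 mm and grips with 20 to 120 N. Pads are 22 mm wide; open, the fingers measure 114 mm over their backs; the gripper's body (76 mm by 85 mm) begins 54 mm behind the grasp point. The pads swing forward as they close: fully open they stand 13 mm farther back than shut.
Start: joints at [-1.275, 0.313, 0.046, 1.304, 0, 1.431], TCP at [0.243, -0.521, 0.231] pointing down, gripper open.
Joint ranges: [-2.76, 2.76], [-0.86, 1.69], [-1.03, 1.26], [-2.2, 2.34], [-1.47, 1.5], [-3.14, 3.14]. Speed limits (rad/s): [2.57, 2.57, 3.14, 3.14, 3.14, 3.14].

### API

Orientations are given as a unit quaternion [w, x, y, z].
In Python, from workcell import manip, read_camera, get_calibration, outline_of gives the robot as it stands. Calls block until the motion is done:
- manip.move_ptp(position, orientation): joint-space move of the TCP to a pose.
- manip.servo_line(position, speed=0.15, orientation=None, threshold=None): straight line of the TCP; orientation=None keeps the orientation; speed is the mean speed in m/s. With threshold (N) it stops when the force on the tool has changed by that much, and returns True; else False.
- manip.goto_joints(angles): joint-space move.
- manip.ungrasp() and manip.grasp(effort=None): open the fingers fully, or close them until they stop; effort is the grip in N (None keeps the last).
- manip.hold(seconds).
- manip.inverse_kinematics(position, orientation): joint angles nearest the present ones, or None.
- read_camera(name): name is "scene" or "top" or "wrist"; returns the picture (480x640x3 uint8, blue, green, red); there is no depth.
- get_calibration(name): a dict with "camera_matrix" (3x3 intrinsics, pixels), "eye" and "rotation" of the camera in the world. Camera axes: x right, y down, z forward; pixel columns grow to the right and rows downward; lengths in m; the calibration is good to about 2 mm. A picture is of the moment at which its call begins: read the wrist's pose just before it. get_calibration takes no time and is no camera call; for the wrist camera it gives the pose at the moment of the call.
A pose or a line that the arm cannot do raises manip.MotionError and nothing moves.
- manip.sign_off(): hands the job in, once; it reports no verdict.
Trained networks look in the newest picture that a camera, given by its name, has taken for a name from the list of things; names that differ only in an ending like _2 or _b are one class to them, and where a whole thing is asked for, a point or a joint stands for the part that bears it (a point fixed in the world has none). Each returns a list of dicts, best first, with "score" (0 to 1); they miss things now and then, are a little off and sometimes report something else, mostly with a low value. They report only what shows in the picture. A call takes as long as a camera call. They do not tell look-alikes from the thing itself.
- outline_of(camera, target): "region" (480x640 bool, what is visible of it) and "at" ([row, column] in pixels, amid what is visible of it).
Readings, each from a call of its own:
- manip.current_t(): time.
- manip.current_joint_pos(): joint angles.
- manip.current_qd(): joint speeds.
- manip.current_tau(): joint torques, N m.
- manip.current_position(): TCP position.
- manip.current_ee_rot(): TCP orientation.
- manip.current_force(): force on the tool from outside, world axes, zero at the start.
- manip.current_wrist_torque(): the same for the moment, N m.
- manip.current_width(): finger opening in m.
Only numpy, scipy, OpenCV 4.12 (cv2) and the standard library are available. Lean on these libraries where they do the work, as an engineer would, in place of code of your own. Each camera call takes 0.05 s, during which the arm holds its last target. There are 200 camera calls.

## Working session

There is one attempt and no reset: what is moved stays moved. The work goes in short steps, each a Python script; the robot and the scene stay as the last script left them, time stands still between calls to the robot, and variables do not carry over. Pictures are saved under pics/ and viewed, on a budget of 10 in all, crops included, one or two more only if the job needs it, and the job is handed in when it is done.

```bash
mkdir -p pics; ls
python3 - <<'E'
from workcell import manip, read_camera, get_calibration, outline_of
import cv2, numpy as np
for c in ["scene","top"]:
    im=read_camera(c); cv2.imwrite(f"pics/{c}0.png",im)
    k=get_calibration(c); print(c,np.round(k["camera_matrix"],1).tolist(),np.round(k["eye"],3).tolist(),np.round(k["rotation"],3).tolist())
    for t in ["cover","photometer","cover_button","cover_eye","peg_tip","catch","cap_a","bottle","beaker"]:
        try: print(t,[(round(d["score"],2),np.round(d["at"]).tolist(),int(d["region"].sum())) for d in outline_of(c,t)][:5])
        except Exception as e: print(t,e)
print(manip.current_t())
E
```

```text
pics
scene [[463.3, 0.0, 319.4], [0.0, 463.3, 234.5], [0.0, 0.0, 1.0]] [1.271, -0.257, 0.82] [-0.311, 0.758, 0.525, -0.229]
cover [(0.97, [287.0, 437.0], 695), (0.94, [234.0, 378.0], 773), (0.79, [238.0, 431.0], 452)]
photometer [(0.59, [264.0, 246.0], 7387)]
cover_button [(0.86, [286.0, 438.0], 656), (0.72, [236.0, 437.0], 466), (0.63, [237.0, 380.0], 813)]
cover_eye [(0.71, [240.0, 378.0], 825), (0.71, [239.0, 435.0], 503), (0.38, [167.0, 452.0], 1133)]
peg_tip [(0.79, [263.0, 248.0], 7240)]
catch [(0.62, [264.0, 259.0], 37)]
cap_a [(0.85, [208.0, 296.0], 289), (0.8, [306.0, 386.0], 477)]
bottle [(0.92, [166.0, 453.0], 1189)]
beaker [(0.75, [264.0, 132.0], 1853)]
top [[625.2, 0.0, 315.6], [0.0, 625.2, 244.8], [0.0, 0.0, 1.0]] [0.301, 0.006, 1.452] [0.072, -0.694, 0.712, -0.075]
cover [(0.8, [271.0, 256.0], 1172), (0.61, [192.0, 233.0], 672), (0.6, [255.0, 202.0], 682)]
photometer [(0.72, [272.0, 396.0], 8664)]
cover_button [(0.95, [191.0, 234.0], 638), (0.92, [252.0, 199.0], 695), (0.71, [271.0, 254.0], 1176)]
cover_eye [(0.95, [272.0, 252.0], 1125), (0.86, [192.0, 232.0], 683), (0.57, [255.0, 196.0], 682)]
peg_tip [(0.96, [273.0, 399.0], 8562)]
catch []
cap_a [(0.91, [186.0, 287.0], 373), (0.83, [342.0, 325.0], 396)]
bottle [(0.74, [324.0, 131.0], 1188)]
beaker [(0.79, [293.0, 513.0], 1341), (0.55, [273.0, 253.0], 1171)]
1.0
```

Run:
```python
import cv2, numpy as np
a=cv2.imread("pics/top0.png")[150:390,80:580]; b=cv2.imread("pics/scene0.png")[140:340,80:500]
cv2.imwrite("pics/v1.png",cv2.resize(a,(800,384),interpolation=cv2.INTER_CUBIC))
cv2.imwrite("pics/v2.png",cv2.resize(b,(800,381),interpolation=cv2.INTER_CUBIC))
```

```text
(no output)
```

View pics/v1.png

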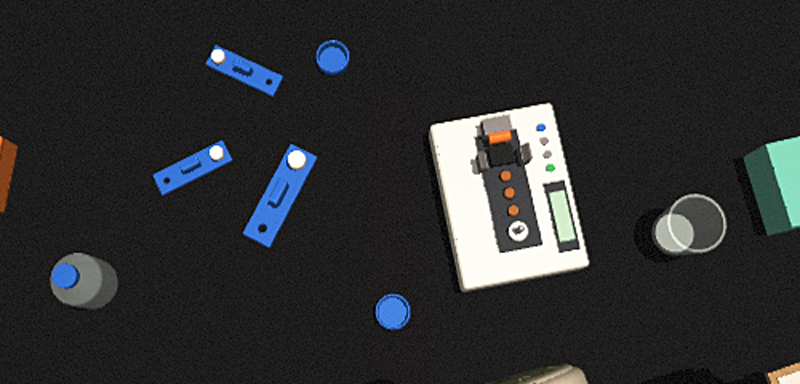

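View pics/v2.png

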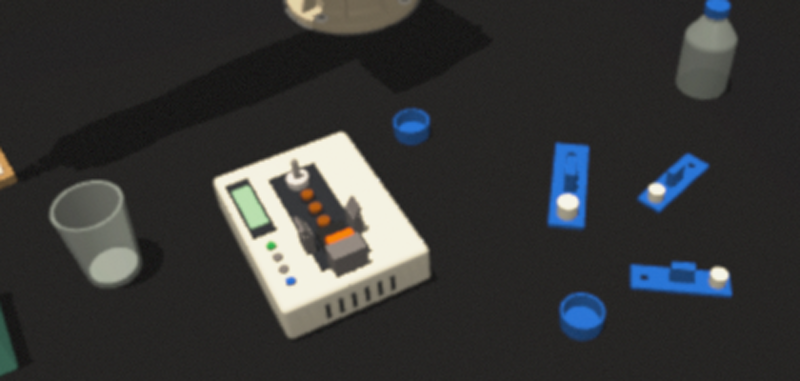

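```bash
cat > h.py <<'E'
from workcell import manip, read_camera, get_calibration, outline_of
import cv2, numpy as np
from scipy.spatial.transform import Rotation as R
def cal(c):
    k=get_calibration(c); q=np.array(k["rotation"])
    return np.array(k["camera_matrix"]),np.array(k["eye"]),R.from_quat(q,scalar_first=True).as_matrix()
def ray(k,rc,z):
    """rc: Nx2 [row,col] -> world points at height z"""
    K,e,M=k; rc=np.atleast_2d(rc).astype(float)
    d=(M@np.linalg.inv(K)@np.c_[rc[:,1],rc[:,0],np.ones(len(rc))].T).T
    return e+d*((z-e[2])/d[:,2])[:,None]
def proj(k,P):
    K,e,M=k; p=(K@M.T@(np.atleast_2d(P)-e).T).T; return p[:,:2]/p[:,2:]
def down(yaw):
    "tool z down; tool y axis (closing line) at angle yaw+90 in world, tool x at yaw"
    M=np.c_[[np.cos(yaw),np.sin(yaw),0],[np.sin(yaw),-np.cos(yaw),0],[0,0,-1]]
    return R.from_matrix(M).as_quat(scalar_first=True)
E
python3 - <<'E'
from h import *
k=cal("top")
read_camera("top")
def v1(x,y): return [150+y*.625,80+x*.625]
for n,x,y,z in [("eye",262,228,.006),("button",297,159,.028),("peg",518,227,.1),("catch",498,137,.09),("capA",332,57,.012),("capB",393,312,.012),("bottle",65,275,.14),("beaker",675,235,.0)]:
    print(n,np.round(ray(k,v1(x,y),z),3))
for o in outline_of("top","cover"):
    p=ray(k,np.argwhere(o["region"]),.006)[:,:2].astype(np.float32); print(o["score"],cv2.minAreaRect(p))
o=outline_of("top","photometer")[0]; p=ray(k,np.argwhere(o["region"]),.06)[:,:2].astype(np.float32); print(cv2.minAreaRect(p))
kw=cal("wrist");print(kw, manip.current_position(), manip.current_ee_rot())
E
```

```text
eye [[0.498 0.166 0.006]]
button [[0.595 0.113 0.028]]
peg [[ 0.478 -0.192  0.1  ]]
catch [[ 0.606 -0.173  0.09 ]]
capA [[0.753 0.06  0.012]]
capB [[ 0.372 -0.021  0.012]]
bottle [[0.425 0.409 0.14 ]]
beaker [[ 0.473 -0.435  0.   ]]
0.83 ((0.5906352400779724, 0.2692580819129944), (0.03468882292509079, 0.1146472692489624), 26.051477432250977)
0.79 ((0.5478314161300659, 0.1400030255317688), (0.045000962913036346, 0.15132516622543335), 61.82939910888672)
0.76 ((0.7378991842269897, 0.19357085227966309), (0.1139468103647232, 0.03562013804912567), 64.27093505859375)
((0.5296328663825989, -0.18355025351047516), (0.2448314130306244, 0.18647238612174988), 9.618608474731445)
(array([[363.12741984,   0.        , 321.3890003 ],
       [  0.        , 363.12741984, 237.94517554],
       [  0.        ,   0.        ,   1.        ]]), array([ 0.30778863, -0.4914509 ,  0.37380968]), array([[ 0.42233114, -0.86899039, -0.25786063],
       [-0.90644089, -0.40524228, -0.11892688],
       [-0.00114971,  0.28396195, -0.95883486]])) [ 0.24271091 -0.52128533  0.23130135] [ 2.52017112e-05  9.76358763e-01  2.16156344e-01 -9.24866383e-06]
```

Run:
```python
from h import *
yc=np.arctan2(.113-.166,.595-.498); print(np.degrees(yc))
manip.move_ptp([.547,.140,.17],down(yc)); print(manip.current_joint_pos(), manip.current_t())
k=cal("wrist"); im=read_camera("wrist"); cv2.imwrite("pics/w_cover.png",im); np.save("k_cover.npy",np.array(k,dtype=object),allow_pickle=True)
yp=np.radians(9)
manip.move_ptp([.53,-.184,.266],down(yp)); print(manip.current_joint_pos(), manip.current_t())
k=cal("wrist"); im2=read_camera("wrist"); cv2.imwrite("pics/w_photo.png",im2); np.save("k_photo.npy",np.array(k,dtype=object),allow_pickle=True)
cv2.imwrite("pics/v3.png",im); cv2.imwrite("pics/v4.png",im2)
```

```text
-28.651828452648765
[ 1.07773132e-01  3.17802409e-01 -9.91711186e-02  1.15371712e+00
 -7.03533422e-05 -2.53294596e+00] 4.4583Traceback (most recent call last):
  File "<stdin>", line 4, in <module>
ValueError: could not broadcast input array from shape (3,3) into shape (3,)
```

```bash
cat >> h.py <<'E'
import pickle
def snap(tag):
    k=cal("wrist"); im=read_camera("wrist"); cv2.imwrite(f"pics/{tag}.png",im); pickle.dump(k,open(f"{tag}.pkl","wb")); return k,im
E
python3 - <<'E'
from h import *
manip.move_ptp([.547,.140,.17],down(np.radians(151.35))); print(manip.current_joint_pos(), manip.current_t())
snap("w_cover")
manip.move_ptp([.53,-.184,.266],down(np.radians(189))); print(manip.current_joint_pos(), manip.current_t())
snap("w_photo")
E
```

```text
[ 1.08363227e-01  3.17795352e-01 -9.92738386e-02  1.15373854e+00
  2.58477962e-05  6.08165042e-01] 7.1583
[-4.76417681e-01  2.79072351e-01  8.30621774e-02  1.37532718e+00
  3.20762639e-04 -6.33582325e-01] 8.4833
```

View pics/w_cover.png

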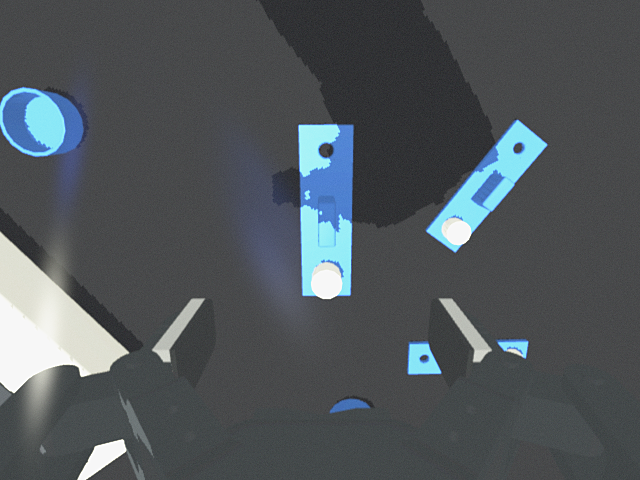

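View pics/w_photo.png

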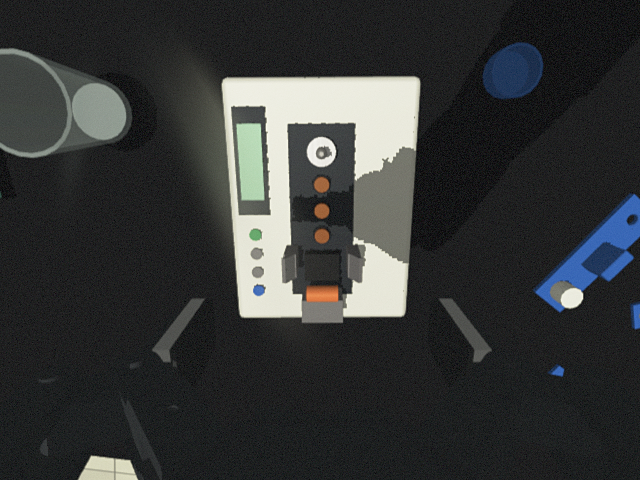

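```bash
cat > m.py <<'E'
from h import *
def rect(k,mask,z):
    n,l,s,_=cv2.connectedComponentsWithStats(mask.astype(np.uint8)); i=1+np.argmax(s[1:,4])
    c=max(cv2.findContours((l==i).astype(np.uint8),cv2.RETR_EXTERNAL,cv2.CHAIN_APPROX_NONE)[0],key=len)[:,0]
    p=ray(k,c[:,::-1],z)[:,:2]
    (cx,cy),wh,a=cv2.minAreaRect(p.astype(np.float32)); return np.round([cx,cy],4),np.round(wh,4),round(a,2)
def cen(m,box):
    r0,r1,c0,c1=box; q=np.argwhere(m[r0:r1,c0:c1])
    return q.mean(0)+[r0,c0],len(q)
E
python3 - <<'E'
from m import *
im=cv2.imread("pics/w_cover.png").astype(int); k=pickle.load(open("w_cover.pkl","rb"))
b,g,r=im[...,0],im[...,1],im[...,2]
blue=(b-r>70); blue[:, :280]=0; blue[:, 380:]=0
print("plate",rect(k,blue,.006))
hole=~blue&(r<120); e,n=cen(hole,(138,162,314,338)); P=ray(k,e,.006); print("eye",e,n,P)
w=(r>190); e,n=cen(w,(255,305,305,350)); B=ray(k,e,.026); print("btn",e,n,B)
print("yaw",np.degrees(np.arctan2(*(P-B)[0,1::-1])),np.linalg.norm((P-B)[0,:2]),"mid",(P+B)/2)
im=cv2.imread("pics/w_photo.png").astype(int); k=pickle.load(open("w_photo.pkl","rb"))
b,g,r=im[...,0],im[...,1],im[...,2]
a=(r>80); a[:, :215]=0; a[:, 425:]=0; a[:70]=0; a[325:]=0
print("photo",rect(k,a,.06))
w=(r>150); box=(130,172,300,343); n,l,s,c=cv2.connectedComponentsWithStats(w[130:172,300:343].astype(np.uint8)); print(s)
pts=cv2.findContours(w[130:172,300:343].astype(np.uint8),cv2.RETR_EXTERNAL,cv2.CHAIN_APPROX_NONE)[0]; pts=max(pts,key=len)[:,0]
(u,v),rad=cv2.minEnclosingCircle(pts.astype(np.float32)); print("boss",ray(k,[v+130,u+300],.072),rad)
o=(r>180)&(b<90); e,n=cen(o,(275,310,295,345)); print("catch",e,n,ray(k,e,.092), "tip",ray(k,[286.5,e[1]],.088))
for z,p in [(.102,[153,323])]: print("peg px",ray(k,p,z))
cr=cv2.resize(im[130:175,300:345].astype(np.uint8),(500,500),interpolation=cv2.INTER_NEAREST); 
im2=cv2.imread("pics/w_cover.png"); cr2=cv2.resize(im2[135:165,311:341],(500,500)[:2],interpolation=cv2.INTER_NEAREST)
cv2.imwrite("pics/v5.png",np.hstack([cr,cr2])[:, :1000:2][::1] if 0 else cv2.resize(np.hstack([cr,cr2]),(800,400)))
E
```

```text
plate (array([0.5464, 0.144 ]), array([0.0453, 0.1506]), 61.67)
eye [149.78709677 325.84516129] 155 [[0.49805894 0.17020395 0.006     ]]
btn [280.52660152 326.09120521] 921 [[0.59243538 0.11910267 0.026     ]]
yaw 151.5661314883688 0.10732312801617153 mid [[0.54524716 0.14465331 0.016     ]]
photo (array([ 0.5332, -0.1889]), array([0.243 , 0.1887]), 9.33)
[[   0    0   43   42 1238]
 [   7    7   29   30  549]
 [  19   22    5    5   19]]
boss [[ 0.47582948 -0.19263875  0.072     ]] 15.04365348815918
catch [295.4851752  321.95956873] 371 [[ 0.60647546 -0.17081863  0.092     ]] tip [[ 0.59907354 -0.17198489  0.088     ]]
peg px [[ 0.47528736 -0.19085628  0.102     ]]
```

View pics/v5.png

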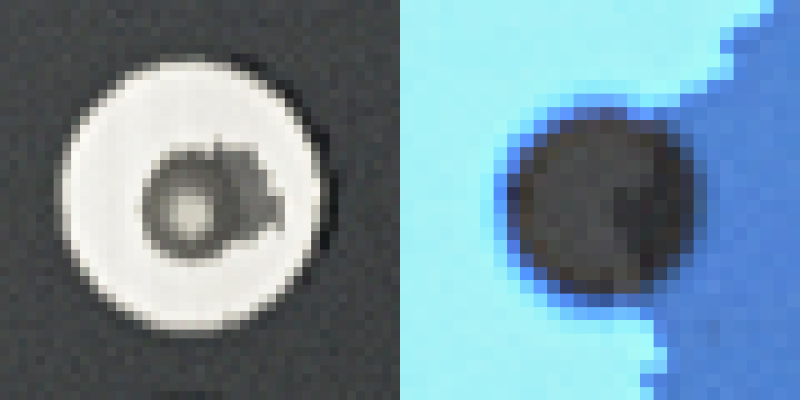

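Run:
```python
from m import *
q=down(np.radians(151.6))
manip.move_ptp([.5464,.144,.10],q)
manip.servo_line([.5464,.144,.012],speed=.1)
manip.grasp(60); print(manip.current_width(),manip.current_position(),manip.current_t())
manip.servo_line([.5464,.144,.22],speed=.15)
print(manip.current_width(),manip.current_force())
# above the photometer, in-hand view
y=np.radians(189.4); c=np.array([.5303,-.1836])
manip.move_ptp([*c,.18],down(y)); print(manip.current_position(),manip.current_t(),manip.current_width())
snap("w_hand")
```

```text
0.01280335749429856 [0.546656   0.14408753 0.01230282] 11.5917
0.01325743592535891 [ 0.43564146  0.30644139 -1.2732315 ]
[ 0.5303651  -0.18299749  0.17985195] 14.375 0.012560054129951667
```

View pics/w_hand.png

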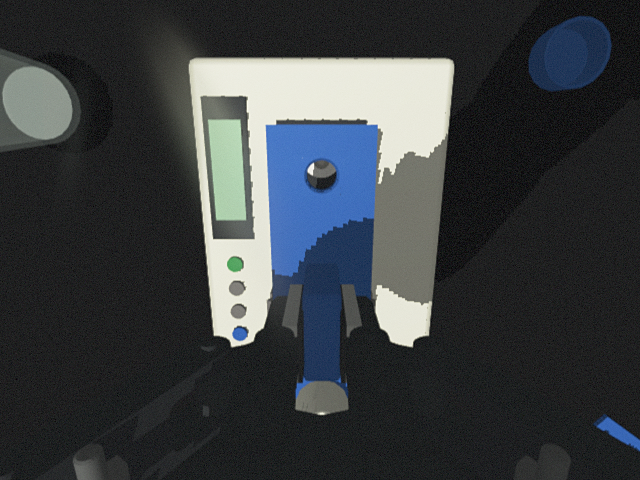

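Run:
```python
from m import *
im=cv2.imread("pics/w_hand.png").astype(int); k=pickle.load(open("w_hand.pkl","rb"))
b,g,r=im[...,0],im[...,1],im[...,2]
blue=(b-r>50)
y=np.radians(189.4); u=np.array([np.cos(y),np.sin(y)]); n=np.array([-u[1],u[0]])
T=np.array(manip.current_position())[:2]
hull=~blue[155:197,302:342]; nn,l,s,c=cv2.connectedComponentsWithStats(hull.astype(np.uint8)); i=1+np.argmax(s[1:,4]); print(s[1:],c[1:])
e=c[i][::-1]+[155,302]
E=ray(k,e,.174)[0,:2]; print("eye",e,E,"tool frame",(E-T)@u,(E-T)@n)
# corners
row=[126,200,250]
for rr in row:
    cc=np.where(blue[rr,255:390])[0]+255; p=ray(k,[[rr,cc[0]],[rr,cc[-1]]],.174)[:,:2]; print(rr,cc[0],cc[-1],np.linalg.norm(p[1]-p[0]),((p.mean(0)-T)@u,(p.mean(0)-T)@n))
cc=np.where(blue[:,300])[0]; cc=cc[cc>100][0]; p=ray(k,[cc,300],.174)[0,:2]; print("end",cc,(p-T)@u)
kp=pickle.load(open("w_photo.pkl","rb")); print("peg tip",ray(kp,[154,321.4],.102),"boss",ray(kp,[151.7,321.4],.072))
```

```text
[[  5   5  29  30 696]] [[19.00143678 19.51436782]]
eye [174.51436782 321.00143678] [ 0.4758875  -0.19249809] tool frame 0.05552044895832895 0.0007612807639206416
126 266 377 0.04334093373628435 (np.float64(0.07429701934544311), np.float64(0.0005614176622726983))
200 269 374 0.04336702674786497 (np.float64(0.045086828810529445), np.float64(0.0005516124561713047))
250 271 371 0.042979701345978116 (np.float64(0.023361738530645472), np.float64(0.0007592984681515339))
end 124 0.07503994253890707
peg tip [[ 0.47628602 -0.19202998  0.102     ]] boss [[ 0.47596938 -0.19203846  0.072     ]]
```

Run:
```python
from m import *
c=np.array([.5306,-.1832])
manip.servo_line([*c,.125],speed=.1); f0=np.array(manip.current_force())
hit=manip.servo_line([*c,.1085],speed=.03,threshold=6); print(hit,manip.current_position(),np.array(manip.current_force())-f0,manip.current_t())
snap("w_peg")
cv2.imwrite("pics/v7.png",cv2.imread("pics/w_peg.png")[40:440,150:500])
```

```text
False [ 0.53053456 -0.18321187  0.10840516] [-0.50030729  0.88386349 -0.2014501 ] 15.825
```

View pics/v7.png

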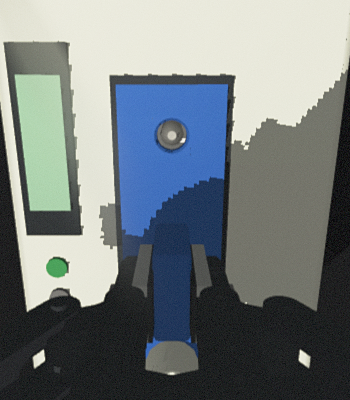

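Run:
```python
from m import *
y=np.radians(189.4); u=np.array([np.cos(y),np.sin(y),0]); n=np.array([-u[1],u[0],0])
R0=R.from_quat(down(y),scalar_first=True); pe=np.array([.055,0,.012]); f0=np.array(manip.current_force())
e0=np.array([.5306,-.1832,.1085])+R0.apply(pe); print(e0)
for th,z in [(.05,.089),(.10,.082),(.14,.0765)]:
    Rn=R.from_rotvec(th*n)*R0; t=np.r_[e0[:2],z]-Rn.apply(pe)
    h=manip.servo_line(list(t),speed=.04,orientation=list(Rn.as_quat(scalar_first=True)),threshold=12)
    print(h,np.round(manip.current_position(),4),np.round(t,4),np.round(np.array(manip.current_force())-f0,2))
    if h: break
print(manip.current_t())
snap("w_tilt")
```

```text
[ 0.47633853 -0.19218293  0.0965    ]
False [ 0.5294 -0.1833  0.1039] [ 0.5299 -0.1833  0.1037] [ 0.24 -1.09  0.41]
False [ 0.529  -0.1836  0.0997] [ 0.5291 -0.1834  0.0994] [ 0.17 -1.73  1.05]
False [ 0.5285 -0.1837  0.0963] [ 0.5284 -0.1836  0.0961] [ 1.01 -0.93  0.69]
16.65
```

Run:
```python
from m import *
manip.ungrasp(); manip.hold(.2)
p=np.array(manip.current_position()); M=R.from_quat(manip.current_ee_rot(),scalar_first=True).as_matrix()
manip.servo_line(list(p-.08*M[:,2]),speed=.15)
y=np.radians(189.4); u=np.array([np.cos(y),np.sin(y),0]); o=np.array([.5306,-.1832,0])
manip.grasp(40)
manip.move_ptp(list(o-.053*u+[0,0,.17]),down(y)); print(manip.current_position(),manip.current_joint_pos(),manip.current_t(),manip.current_width())
snap("w_rel")
cv2.imwrite("pics/v8.png",np.hstack([cv2.imread("pics/w_rel.png")[:,150:520],cv2.resize(read_camera("scene")[180:340,180:330],(430,480),interpolation=cv2.INTER_CUBIC)]))
```

```text
[ 0.58416686 -0.1739123   0.16886034] [-4.20980641e-01  4.04179147e-01  2.39198135e-02  1.19180823e+00
 -1.55964951e-05 -5.86958229e-01] 19.425 0.00022660561864552316
```

View pics/v8.png

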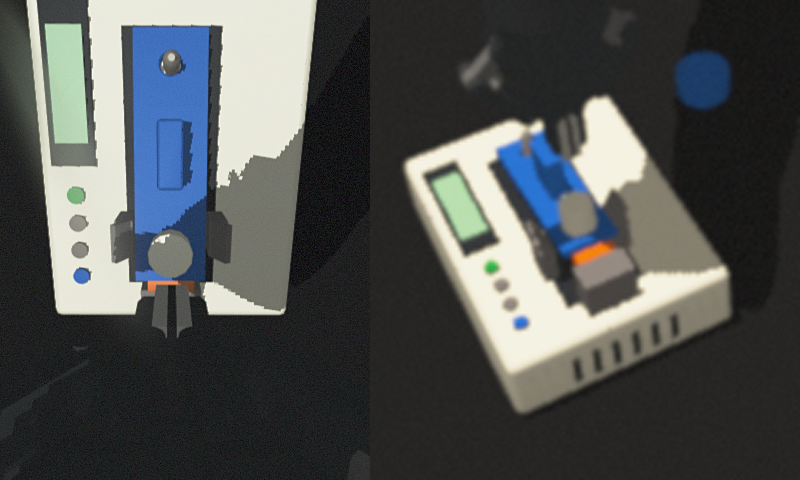

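Run:
```python
from m import *
y=np.radians(189.4); u=np.array([np.cos(y),np.sin(y),0]); o=np.array([.5306,-.1832,0]); b=o-.0535*u
manip.hold(.3); f0=np.array(manip.current_force())
df=lambda: np.round(np.array(manip.current_force())-f0,1)
h=manip.servo_line(list(b+[0,0,.105]),speed=.06,threshold=3); print(h,manip.current_position(),df())
z=manip.current_position()[2]
while z>.0965:
    z-=.001
    manip.servo_line(list(b+[0,0,z]),speed=.02); manip.hold(.05); f=df(); print(round(z,4),np.round(manip.current_position(),4),f)
    if abs(f[2])>(20 if z<.107 else 30): break
print(manip.current_t(),f0)
```

```text
True [ 0.5822531  -0.17404653  0.11723924] [ 0.  -0.5  0.5]
0.1162 [ 0.583  -0.1745  0.1161] [-1.6 -0.7  0.1]
0.1152 [ 0.5833 -0.1745  0.1153] [-2.5 -1.1  1.6]
0.1142 [ 0.5836 -0.1745  0.1143] [-1.3 -0.5  2.6]
0.1132 [ 0.5838 -0.1745  0.1132] [ 0.9 -1.   1. ]
0.1122 [ 0.5836 -0.1744  0.1122] [ 1.4 -0.2 -0.2]
0.1112 [ 0.5833 -0.1744  0.1111] [ 1.1 -0.2  0. ]
0.1102 [ 0.5832 -0.1744  0.1101] [ 0.9 -0.1  0.5]
0.1092 [ 0.5833 -0.1744  0.1091] [ 0.8 -1.  -0. ]
0.1082 [ 0.5833 -0.1744  0.1082] [ 1.1 -0.9  0.4]
0.1072 [ 0.5829 -0.1744  0.1069] [ 0.1 -1.2 -0.9]
0.1062 [ 0.5831 -0.1743  0.1059] [ 0.1  0.  -2.4]
0.1052 [ 0.5833 -0.1744  0.1052] [ 0.4 -0.7 -1. ]
0.1042 [ 0.5834 -0.1745  0.1042] [ 0.3 -1.1 -0.6]
0.1032 [ 0.5833 -0.1745  0.1032] [ 0.   0.6 -1.1]
0.1022 [ 0.5833 -0.1744  0.1022] [-0.9 -0.4 -1.4]
0.1012 [ 0.5835 -0.1745  0.1017] [-1.  -0.4  2.9]
0.1002 [ 0.5836 -0.1745  0.1008] [-0.7  0.1  4.2]
0.0992 [ 0.5837 -0.1745  0.1001] [-1.4  0.5  5.2]
0.0982 [ 0.5837 -0.1746  0.1   ] [-2.6  1.2  9.9]
0.0972 [ 0.5838 -0.1746  0.0999] [-5.3  2.4 15.4]
0.0962 [ 0.5838 -0.1746  0.0997] [-6.2  3.1 20.3]
26.9417 [-0.02094226  0.41635917  1.43884088]
```

Run:
```python
from m import *
snap("w_press")
cv2.imwrite("pics/v9.png",np.hstack([cv2.imread("pics/w_press.png")[:,150:520],cv2.resize(read_camera("scene")[180:340,180:330],(430,480),interpolation=cv2.INTER_CUBIC)]))
manip.hold(.1);print(manip.current_force(),manip.current_position())
```

```text
[-6.99093374  2.64921851 21.18583097] [ 0.58383139 -0.17460781  0.09970062]
```

View pics/v9.png

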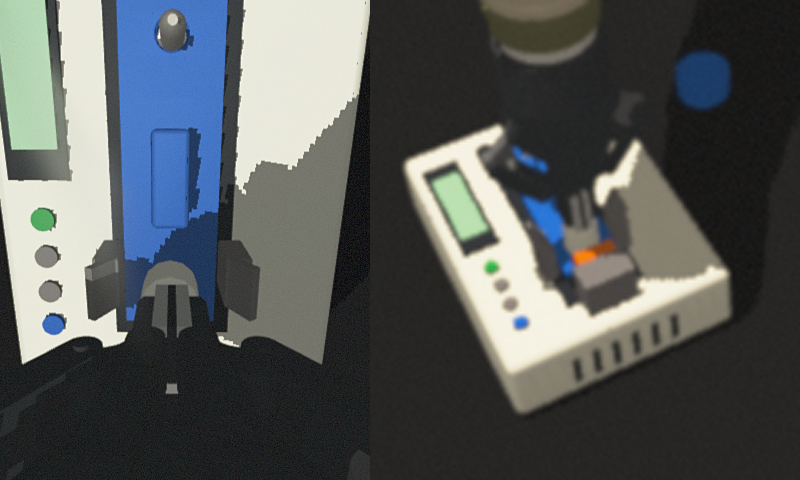

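Run:
```python
from m import *
y=np.radians(189.4); u=np.array([np.cos(y),np.sin(y),0]); n=np.array([-u[1],u[0],0]); o=np.array([.5306,-.1832,0])
k=pickle.load(open("w_press.pkl","rb"))
im=cv2.imread("pics/w_press.png").copy(); im_=im.astype(int); blue=im_[...,0]-im_[...,2]>50
W=lambda x,yy,z:o+x*u+yy*n+[0,0,z]
for dz in (0,.005):
    a=np.linspace(0,6.28,40); C=proj(k,[W(.055+.00625*np.cos(t),.00625*np.sin(t),.078+dz) for t in a])
    print("hole rows",C[:,1].min(),C[:,1].max(),"cols",C[:,0].min(),C[:,0].max())
    for x in (.05,.03): 
        p=proj(k,[W(x,.022,.078+dz),W(x,-.022,.078+dz)]); r=int(p[:,1].mean()); c=np.where(blue[r])[0]; c=c[(c>230)&(c<420)]; print("row",r,"pred",p[:,0].round(1),"seen",c.min(),c.max())
    print("rib",proj(k,[W(.018,.007,.112+dz),W(-.018,-.007,.112+dz)]).round(1).tolist())
h=~blue[5:60,295:350]; nn,l,s,c=cv2.connectedComponentsWithStats(h.astype(np.uint8)); print(s[1:]+[295,5,0,0,0])
```

```text
hole rows 19.240473244371977 53.59016942734051 cols 307.47686798267137 338.2729898800115
row 50 pred [269.1 376.6] seen 268 375
row 102 pred [271.  374.6] seen 269 372
rib [[302.8, 131.7], [341.8, 232.6]]
hole rows 15.402578794227402 50.9891456519036 cols 307.01140659979455 338.844859465504
row 47 pred [267.4 378.5] seen 268 375
row 101 pred [269.4 376.3] seen 269 372
rib [[302.0, 131.7], [342.5, 236.3]]
[[ 307    9   31   42 1019]]
```

Run:
```python
from m import *
print(manip.current_t(),manip.current_force()); manip.sign_off(); print(manip.current_force(),manip.current_position())
```

```text
27.1417 [-6.99093374  2.64921851 21.18583097]
the job is handed in; nothing more can be done
the job is handed in; nothing more can be done
```

I gripped the full-size blue cover by its rib, threaded its eye onto the peg, and tilted it down. I then pressed the white button with closed fingers and handed the job in at about 27 s, still pressing.

**Last checks:**
- **Force and height:** the robot was pressing down with about 20 N (21 N up on the tool), plus about 7 N sideways. The fingertips had stopped at 99.7 mm, against a button home height of 100 mm. The force rose steeply there, as expected with the seal on its stop.
- **Position:** the plate width and rib in the last wrist picture matched the fully home position to within about 4 pixels. The peg was through the eye, and the scene picture showed the plate under the orange catch.
- **Bystanders:** I never moved near the bottle, beaker or caps, but I did not measure their positions again at the end.

**One mismatch:** I never saw the expected 8–14 N snap force. The logged readings stayed under 3 N until the fingers met the cover again at about 102 mm. The cover probably snapped during the first contact, between readings, so I judged the snap from the pictures and the final height.

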